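Close the filter cover of the bench air sampler and hold it on its seal

ROBOT

A 6-joint arm with a two-finger parallel gripper is mounted at the origin on a cart in front of the work surface, level with it; the furniture and walls round the work are solid. World frame = base frame: x ahead of the robot, y to its left, z up, the work surface at z = 0. Lengths are in m, angles in rad, forces in N, time in s.
With the tool pointing down it reaches from about 0.35 to 0.85 m from the base axis. Payload 8.1 kg.
Tool frame: the origin (TCP) lies between the finger pads; the fingertips stand 17 mm ahead of it and the grasp point (between the pads) lies 2 mm behind it (ctrl.tips_ahead is the distance from the TCP to the fingertips, in m); z points along the fingers, y is the line along which they close (so a half turn about z gives the same grasp; the last joint's range is limited). The gripper opens to 85 mm and grips with 20 to 120 N. Pads are 22 mm wide; open, the fingers measure 114 mm over their backs; the gripper's body (76 mm by 85 mm) begins 54 mm behind the grasp point. The pads swing forward as they close: fully open they stand 13 mm farther back than shut.
Start: joints at [-0.085, 0.13, 1.488, -0, 1.523, -0.085], TCP at [0.6, 0, 0.21] pointing down, gripper open.
Joint ranges: [-2.96, 2.96], [-0.89, 2.26], [0.02, 2.5], [-1.34, 4.48], [0, 2.73], [-2.66, 2.66]. Speed limits (rad/s): [2.39, 2.39, 2.79, 3.14, 3.14, 3.14].

INTERFACE

Orientations are given as a rotation vector (axis times angle).
In Python, from station import ctrl gives the robot as it stands. Calls block until the motion is done:
- ctrl.move_pose(position, orientation): joint-space move of the TCP to a pose.
- ctrl.movel(position, rate=0.15, attitude=None): straight line of the TCP; attitude=None keeps the orientation; rate is the mean speed in m/s.
- ctrl.move_j(angles): joint-space move.
- ctrl.gripper_to(opening, grasp_force=None): finger opening in m; grasp_force is the grip in N (None keeps the last); returns when the fingers have stopped.
- ctrl.hold(seconds).
- ctrl.ik(position, orientation): joint angles nearest the present ones, or None.
- ctrl.observe(): the state.
- ctrl.capture(name): name is "scene" or "side" or "wrist"; returns the picture (384x512x3 uint8, blue, green, red); there is no depth.
- ctrl.get_calibration(name): a dict with "vfov" (degrees; the focal length in pixels is half the picture's height over the tangent of half this angle, whatever the lens; pixels are square), "cx", "cy" (the principal point, pixels), "pose" (4x4, takes a point from camera to world coordinates). Camera axes: x right, y up, looking along -z (the intrinsics and any distortion apply to the point x, -y, -z); pixel columns grow to the right and rows downward; lengths in m; the calibration is good to about 2 mm. A picture is of the moment at which its call begins: read the wrist's pose just before it. get_calibration takes no time and is no camera call; for the wrist camera it gives the pose at the moment of the call.
A pose or a line that the arm cannot do raises ctrl.PlanningError and nothing moves.
- ctrl.hand_in(): hands the job in; it is judged then, once.
The state is a dict: "time": time; "joint_pos": joint angles; "joint_vel": joint speeds; "effort": joint torques, N m; "tool_pos": TCP position; "eef_rot": TCP orientation; "contact_force": force on the tool from outside, world axes, zero at the start; "moment": the same for the moment, N m; "opening": finger opening in m; "grip_force": force on a finger pad.
Only numpy, scipy, OpenCV 4.12 (cv2) and the standard library are available. Lean on these libraries where they do the work, as an engineer would, in place of code of your own. Each camera call takes 0.05 s, during which the arm holds its last target. There are 200 camera calls.

TASK

The sprung cover panel of the grey air sampler stands open and has to be held shut for a leak check. Turn the quarter-turn wing on the sampler's deck until its blade lines up with the slot in the panel, then swing the panel down over the wing and finish while holding it pressed flat against the frame with the gripper: do not turn the wing across again and do not let go. Leave the beaker, the slide box and the timer beside it where they are.

Things in the scene. Friction and masses are not known exactly. Their poses are not given: they have to be found in the camera images.
- sampler: Bench air sampler, fixed on the worktop: grey housing 170 (x) x 240 (y) x 70 mm high, open filter bay in the middle, panel hinged along its +y side, flat deck with the wing at its -y side, where a 24 mm spigot sticks out 20 mm. Origin: centre of the underside, on the worktop. Own x runs along the hinge line (within 30 degrees of world x), own y from wing to hinge, z up.
- wing (a joint): Turn of the wing about its vertical axis, rad: 0 = blade along the sampler's own x, in line with the panel's slot; positive is anticlockwise from above. It starts between 0.7 and 1.6 (across). Stops at -0.5 and 1.65, no detent at 0; friction (0.05 N m) keeps it where it is left. The panel passes over the wing only within about 0.2 rad of 0, else it lands on the blade, about 0.14 rad open.
- wing_grip (a point): Centre of the wing's upright steel blade, on its turning axis, 89 mm above the worktop (own x 0, y -80 mm of the sampler). Blade 30 mm long, 8 mm thick, 20 mm high (79 to 99 mm above the worktop), on a 9 mm round neck; the flat deck below is 70 mm high. The point turns with the blade: its x axis runs along it.
- panel (a joint): Opening of the cover panel about its hinge, rad: 0 = shut, flat on the frame; 1.2 = fully open against its stop, as it starts (free edge up, about 265 mm above the worktop). It is pushed shut from the hinge side. A spring opens it fully whenever it is let go: about 3 N at 130 mm from the hinge starts it, 8 to 9 N there holds it shut.
- panel_hinge (a point): Middle of the panel's hinge axis, which runs along the sampler's own x: at own x 0, y +105 mm, 74.5 mm above the worktop. Fixed to the sampler and has the sampler's axes.
- panel_press (a point): Point on the panel's outer (upper) face, on its centre line, 130 mm from the hinge axis: a good place to press. The panel is a plain aluminium plate 150 mm (along the hinge) x 205 mm (hinge to free edge) x 5 mm, its mid-plane through the hinge axis; shut, its outer face is 77 mm above the worktop. Own z points out of the outer face, own y from free edge to hinge.
- panel_slot (a point): Centre of the slot in the panel, at its outer face, 186 mm from the hinge axis: 38 mm along the hinge direction x 19 mm. With the panel shut the wing's blade stands 22 mm out of it.
- beaker: Small glass beaker, 55 mm across, 66 mm high, loose on the worktop near the sampler; origin at the centre of its underside. To be left alone.
- slide_box: Green slide box, 33 x 85 x 24 mm, loose on the worktop near the sampler; origin at the centre of its underside. To be left alone.
- timer: White bench timer, 62 x 66 x 20 mm, loose on the worktop on the hinge side of the sampler; origin at the centre of its underside. To be left alone.

How it is judged:
By the outcome, as a careful person would: the job done as asked, in the order asked, and still so for the second after the job is handed in, while the arm keeps its last pose, push and grip.
It also fails if it takes over 54 s, if anything falls off the work surface, if the arm or the gripper's body presses on something with over 40 N, if the wrist force passes 120 N, or if a joint passes its speed limit or range.

## Working session

There is one attempt and no reset: what is moved stays moved. The work goes in short steps, each a Python script; the robot and the scene stay as the last script left them, time stands still between calls to the robot, and variables do not carry over. Pictures are saved under pics/ and viewed, at most 10 in all, crops included, and the job is handed in when it is done.

```bash
ls; mkdir -p pics; python3 - <<'E'
from station import ctrl
import cv2
for n in("scene","side","wrist"):
    c=ctrl.get_calibration(n); cv2.imwrite(f"pics/{n}0.png",ctrl.capture(n)); print(n,c)
print(ctrl.observe(), ctrl.tips_ahead)
E
```

```text
pics
scene {'vfov': 57.58919204920624, 'cx': 252.51009576295198, 'cy': 192.29409891449242, 'pose': array([[-4.96074604e-01, -7.46261090e-01,  4.43851746e-01,
         9.38224589e-01],
       [ 8.68279854e-01, -4.26529862e-01,  2.53302924e-01,
         2.38503326e-01],
       [ 2.85907549e-04,  5.11044677e-01,  8.59554103e-01,
         7.94266092e-01],
       [ 0.00000000e+00,  0.00000000e+00,  0.00000000e+00,
         1.00000000e+00]])}
side {'vfov': 50.284052221396394, 'cx': 260.2785809693812, 'cy': 196.41376020730902, 'pose': array([[ 0.86146707,  0.28955029, -0.41717516,  0.17003989],
       [-0.50750275,  0.51963205, -0.6873307 , -0.58774786],
       [ 0.01776078,  0.8038303 ,  0.59459347,  0.59700954],
       [ 0.        ,  0.        ,  0.        ,  1.        ]])}
wrist {'vfov': 68.96072887216677, 'cx': 255.38096892917008, 'cy': 193.579176666073, 'pose': array([[ 9.99999773e-01,  4.94242809e-04,  4.57391052e-04,
         6.00101759e-01],
       [-6.14033781e-04,  9.48094691e-01,  3.17987546e-01,
         8.18041881e-02],
       [-2.76486969e-04, -3.17987755e-01,  9.48094780e-01,
         3.73230207e-01],
       [ 0.00000000e+00,  0.00000000e+00,  0.00000000e+00,
         1.00000000e+00]])}
{'time': 0.15, 'joint_pos': array([-8.54143845e-02,  1.30989064e-01,  1.48903851e+00, -2.29173480e-05,
        1.52300346e+00, -8.54376973e-02]), 'joint_vel': array([-1.89730759e-05, -3.16632570e-03, -4.68314559e-03, -1.09244364e-03,
       -8.20074745e-05, -9.60316797e-05]), 'effort': array([ 1.01583330e-03, -5.70061326e+01, -5.01160097e+01, -1.39109225e-04,
        9.69119486e-03, -7.10949371e-05]), 'tool_pos': array([5.99542796e-01, 4.39995092e-05, 2.09679458e-01]), 'eef_rot': array([-2.22064660e+00, -2.22070083e+00,  1.48249183e-03]), 'contact_force': array([-0.09112623, -0.69806173, -0.3770891 ]), 'moment': array([-0.02006914,  0.01500872, -0.0195717 ]), 'grip_force': 0.0, 'opening': 0.08515592434588574} 0.017
```

View pics/scene0.png

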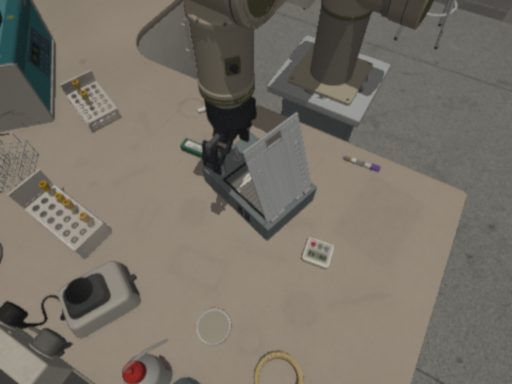

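View pics/side0.png

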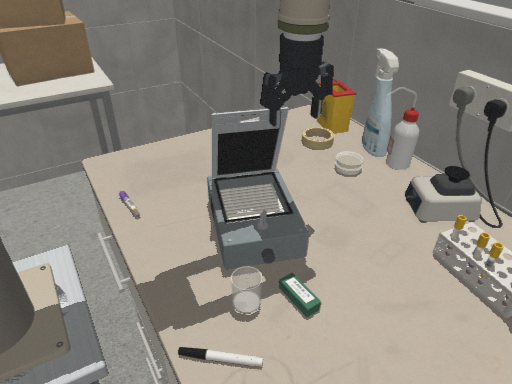

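View pics/wrist0.png

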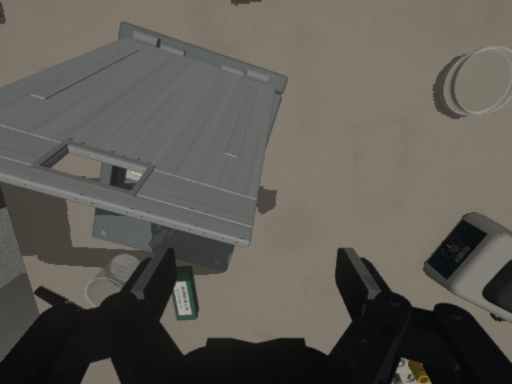

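The scene camera shows the sampler with its open panel at about (265,180) and the timer at (318,252). In the side view the deck and wing are at about (262,222), the beaker at (246,290) and the slide box at (300,292). In the wrist view the hinge-side housing edge runs from (122,22) to (287,78), and the deck's front edge is near (93,234) to (225,268).

```bash
python3 - <<'E'
import cv2,numpy as np
a=cv2.imread("pics/side0.png")[160:270,200:312]; b=cv2.imread("pics/wrist0.png")[10:280,80:300]
a=cv2.resize(a,None,fx=4,fy=4,interpolation=cv2.INTER_CUBIC); b=cv2.resize(b,None,fx=1.6,fy=1.6,interpolation=cv2.INTER_CUBIC)
c=np.zeros((440,448+352,3),np.uint8); c[:440,:448]=a; c[:432,448:]=b
c=np.clip(c*1.6,0,255).astype(np.uint8)
cv2.imwrite("pics/comp1.png",c)
E
```

```text
(no output)
```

View pics/comp1.png

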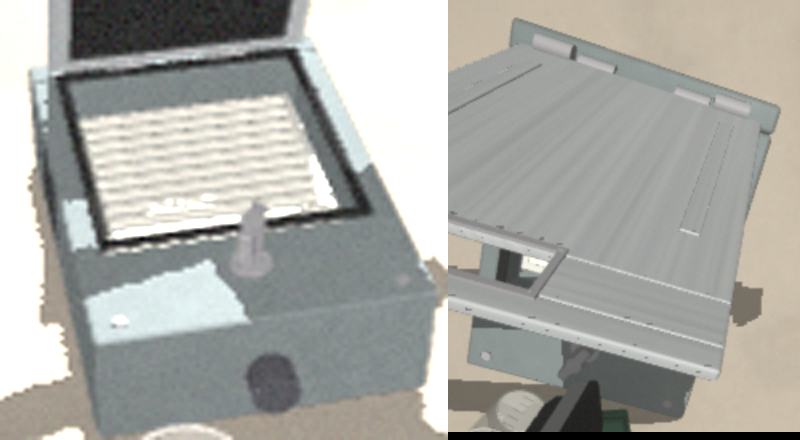

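The composite shows the deck's front corners in the side view at (224,246) and (309,232), with the wing from its base at (262,227) up to its top at (264,211). In the wrist view the housing corners are at (121,22), (287,77), (93,236) and (230,270).

```bash
cat > h.py <<'E'
import numpy as np
from scipy.spatial.transform import Rotation as R
def ray(c,u,v,h=384):
    f=h/2/np.tan(np.radians(c["vfov"])/2)
    d=c["pose"][:3,:3]@np.array([(u-c["cx"])/f,-(v-c["cy"])/f,-1]); return c["pose"][:3,3],d
def cast(c,u,v,z):
    o,d=ray(c,u,v); return o+d*(z-o[2])/d[2]
def proj(c,p,h=384):
    f=h/2/np.tan(np.radians(c["vfov"])/2)
    q=c["pose"][:3,:3].T@(np.asarray(p)-c["pose"][:3,3]); return np.array([c["cx"]-f*q[0]/q[2],c["cy"]+f*q[1]/q[2]])
E
python3 - <<'E'
from h import *; from station import ctrl
s,w=ctrl.get_calibration("side"),ctrl.get_calibration("wrist")
S=[cast(s,*p,.07) for p in((224.2,246.2),(309.5,232.5))]
W=[cast(w,*p,.07) for p in((120.6,22.5),(286.9,76.9),(93.1,236.2),(230,270))]
print(np.round(S,4),np.round(W,4))
for a,b in((S[0],S[1]),(W[0],W[1]),(W[2],W[3])): d=b-a;print(np.linalg.norm(d),np.degrees(np.arctan2(d[1],d[0])))
for a,b in((W[2],W[0]),(W[3],W[1])): d=b-a;print(np.linalg.norm(d),np.degrees(np.arctan2(d[1],d[0]))-90)
print("c",np.mean(W,0),"wing top",cast(s,264.5,211.2,.099),"base",cast(s,262.5,226,.071))
E
```

```text
[[ 0.4024 -0.0798  0.07  ]
 [ 0.5635 -0.1266  0.07  ]] [[ 0.4722  0.1515  0.07  ]
 [ 0.6318  0.1036  0.07  ]
 [ 0.4043 -0.0741  0.07  ]
 [ 0.568  -0.1215  0.07  ]]
0.16778951793010258 -16.19450913839477
0.16663837205398266 -16.703754544503155
0.17047294214061878 -16.157863233094016
0.23554037155799604 -16.753687468270897
0.2339441419308597 -15.816754610669207
c [0.51906777 0.01487625 0.07      ] wing top [ 0.50201165 -0.05790806  0.099     ] base [ 0.49316845 -0.06628129  0.071     ]
```

```bash
cat >> h.py <<'E'
TH=np.radians(-16.4); C=np.array([.519,.0145,0])
ex=np.array([np.cos(TH),np.sin(TH),0]); ey=np.array([-np.sin(TH),np.cos(TH),0]); ez=np.array([0,0,1.])
def own(x,y,z): return C+x*ex+y*ey+z*ez
def down(a):  # tool x at own angle a, pointing down
    a=a+TH; x=np.array([np.cos(a),np.sin(a),0]); z=-ez
    return R.from_matrix(np.c_[x,np.cross(z,x),z]).as_rotvec()
E
python3 - <<'E'
from h import *; from station import ctrl; import cv2
ctrl.movel([.6,-.1,.25])
ctrl.move_pose(own(0,-.08,.23),down(np.pi))
print(ctrl.observe()["joint_pos"].round(3),ctrl.observe()["tool_pos"],own(0,-.08,.23))
c=ctrl.get_calibration("wrist"); i=ctrl.capture("wrist"); cv2.imwrite("pics/w1.png",i)
np.save("c1.npy",c,allow_pickle=True); print([proj(c,own(0,-.08,z)).round(1) for z in(.07,.099)])
E
```

```text
[-0.227 -0.149  1.731  0.     1.56  -1.51 ] [ 0.49659126 -0.06189716  0.23003379] [ 0.49641268 -0.06224512  0.23      ]
[array([254.9, 171.5]), array([254.9, 178. ])]
```

View pics/w1.png

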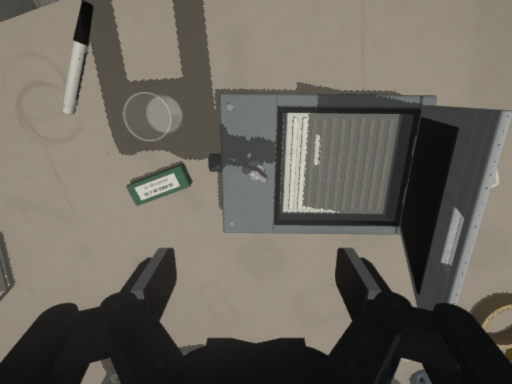

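Looking down with own +y to the right, the deck corners are at about (221,95) and (223,233), and the wing is at about (256,171), close to my prediction. I'll zoom in on it to read the blade angle.

```bash
python3 - <<'E'
import cv2
i=cv2.imread("pics/w1.png")[85:245,205:300]
cv2.imwrite("pics/w1z.png",cv2.convertScaleAbs(cv2.resize(i[60:120],None,fx=8,fy=8,interpolation=cv2.INTER_CUBIC),alpha=1.5))
E
python3 - <<'E'
import sys;sys.path.insert(0,".")
from h import *
c=np.load("c1.npy",allow_pickle=True).item()
for p in((221,95),(223,233)):
    q=cast(c,*p,.07)-C; print(q@ex,q@ey)
E
```

```text
-0.08591226994095119 -0.11688006550750049
0.08106632623947749 -0.12112124687235346
```

View pics/w1z.png

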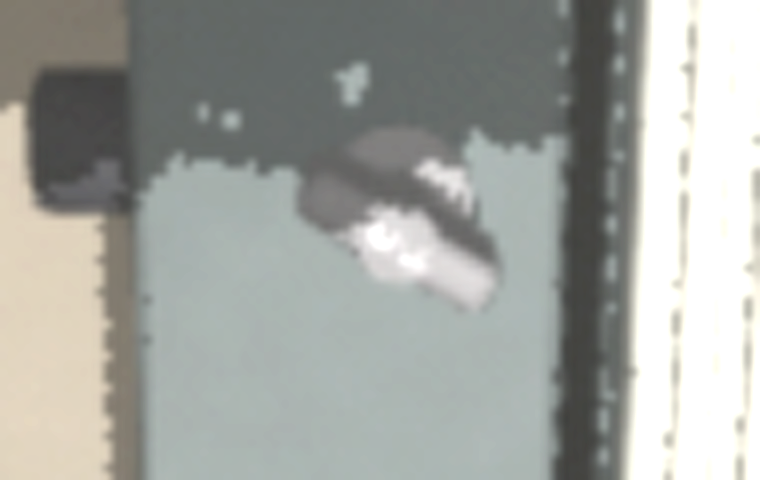

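The blade runs from (245,169) to (265,179), which puts the wing at about 1.08 rad. The sampler centre needs a shift of about −2 mm along its own x. Next I'll grip the blade and turn it to 0.

```bash
sed -i 's/radians(-16.4); C=np.array(\[.519,.0145,0\])/radians(-16.6); C=np.array([.517,.0151,0])/' h.py
python3 - <<'E'
from h import *; from station import ctrl; import cv2
w=1.05; p=own(0,-.08,.093)
q=ctrl.ik(p,down(np.pi+w)); print(q)
ctrl.gripper_to(.05,40)
ctrl.move_pose(own(0,-.08,.16),down(np.pi+w)); print(ctrl.observe()["joint_pos"].round(3))
ctrl.movel(p,.06); o=ctrl.observe(); print(o["contact_force"].round(1))
ctrl.gripper_to(0); o=ctrl.observe(); print(o["opening"],o["grip_force"],o["contact_force"].round(1))
for a in np.linspace(w,0,6)[1:]:
    ctrl.move_pose(p,down(np.pi+a)); o=ctrl.observe(); print(o["contact_force"].round(1),o["moment"].round(2),(o["tool_pos"]-p).round(4))
ctrl.hold(.2); print(ctrl.observe()["opening"])
ctrl.gripper_to(.05); ctrl.movel(own(0,-.08,.23)); 
i=ctrl.capture("wrist"); cv2.imwrite("pics/w2.png",cv2.convertScaleAbs(cv2.resize(i[145:205,205:300],None,fx=8,fy=8,interpolation=cv2.INTER_CUBIC),alpha=1.3))
print(ctrl.observe()["time"])
E
```

```text
[-2.26952269e-01 -5.74326231e-02  1.90019127e+00 -4.44089210e-16
  1.29883401e+00 -2.55802394e+00]
[-0.227 -0.119  1.831  0.     1.43  -2.556]
[ 0.2  0.1 -0.1]
-1.6810132762185807e-05 0.0 [ 0.4  0.3 -0.7]
[-0.4  0.1  0.4] [0.02 0.01 0.  ] [-0.  0. -0.]
[-0.7 -0.4  0.6] [-0.04  0.03  0.02] [ 0. -0.  0.]
[-0.1 -0.5  0.1] [-0.01  0.01 -0.06] [ 0. -0.  0.]
[-0.2  0.2  0.3] [-0.04  0.   -0.04] [-0. -0. -0.]
[0.8 0.8 0.4] [0.02 0.04 0.02] [-0.  0. -0.]
7.796559052823599e-05
8.8833
```

View pics/w2.png

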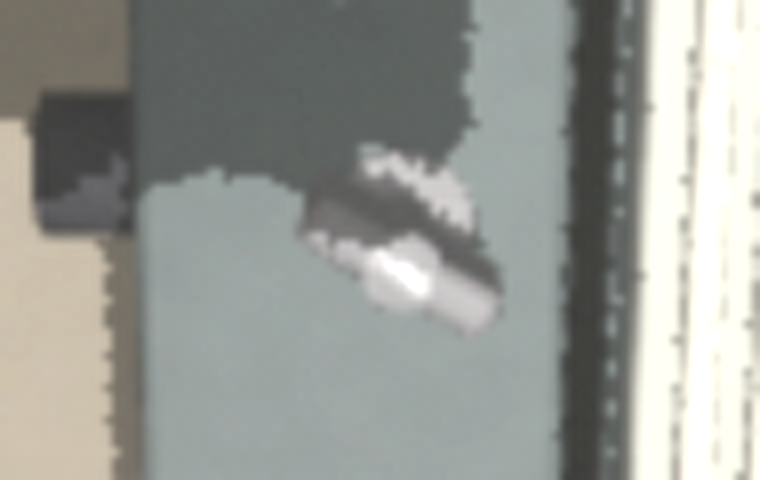

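The grip missed: the fingers closed to 0 and the blade is still at about 1.05 rad. I'll descend part-way and look at the fingers relative to the blade.

```bash
python3 - <<'E'
from h import *; from station import ctrl; import cv2
print(ctrl.observe()["opening"])
ctrl.move_pose(own(0,-.08,.16),down(np.pi+1.05)); ctrl.movel(own(0,-.08,.125),.06)
o=ctrl.observe(); c=ctrl.get_calibration("wrist"); i=ctrl.capture("wrist"); s=ctrl.capture("side")
Rm=R.from_rotvec(o["eef_rot"]).as_matrix()
print(o["opening"],o["tool_pos"])
for y in(-.025,.025): print(proj(c,o["tool_pos"]+Rm@[0,y,.009]).round(1))
print("wing",proj(c,own(0,-.08,.099)).round(1), "side", proj(ctrl.get_calibration("side"),own(0,-.08,.099)).round(1))
a=cv2.resize(i[130:330,130:380],(500,400)); b=cv2.resize(s[130:270,200:310],(300,382))
k=np.zeros((400,800,3),np.uint8); k[:,:500]=a; k[:382,500:]=b
cv2.imwrite("pics/w3.png",cv2.convertScaleAbs(k,alpha=1.5))
E
```

```text
0.04986887675577619
0.04968993204633533 [ 0.49419232 -0.06157059  0.12504526]
[219.4 226.5]
[293.1 226.4]
wing [256.2 216.4] side [262.  213.5]
```

View pics/w3.png

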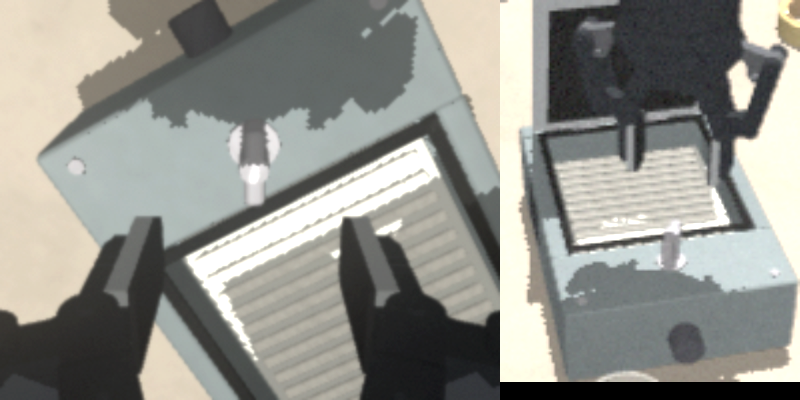

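The fingertips look about 20–30 mm higher than tips_ahead implies: in the wrist view they are at about (205,240) and (307,240) with a wider spacing than predicted, and in the side view they sit well above the wing. I'll measure the real tip height by lightly touching the bare deck with the fingers closed.

```bash
python3 - <<'E'
from h import *; from station import ctrl
print(ctrl.observe()["time"])
ctrl.gripper_to(0)
ctrl.move_pose(own(.055,-.09,.125),down(np.pi)); ctrl.movel(own(.055,-.09,.093),.08)
o0=ctrl.observe()["contact_force"][2]
z=.093
while z>.05:
    z-=.0015; ctrl.movel(own(.055,-.09,z),.03); f=ctrl.observe()["contact_force"][2]-o0
    if f>4: break
o=ctrl.observe(); print(z,o["tool_pos"],f,o["contact_force"],o["time"])
ctrl.movel(own(.055,-.09,z+.04),.1)
E
```

```text
10.7
0.04949999999999996 [ 0.54395137 -0.08685463  0.04941795] -0.9398890759160361 [-0.00278231  0.4006278   0.31259972] 20.0
```

```bash
python3 - <<'E'
from h import *; from station import ctrl
ctrl.movel(own(.055,-.09,.05),.15)
o0=ctrl.observe()["contact_force"][2]
z=.05
while z>.028:
    z-=.002; ctrl.movel(own(.055,-.09,z),.04); f=ctrl.observe()["contact_force"][2]-o0
    if abs(f)>4: break
o=ctrl.observe(); print(z,o["tool_pos"],f,o["contact_force"],o["time"],o["opening"])
E
```

```text
0.048 [ 0.54374129 -0.08680366  0.04921073] 15.95695511229453 [-8.83014481  1.9438859  19.64210255] 21.2167 0.00020852964174101061
```

The real tip offset is −20.7 mm from the TCP, so the fingertips are behind it, not 17 mm ahead. Redoing the wing with that correction.

```bash
echo 'TIP=-.0207' >> h.py; python3 - <<'E'
from h import *; from station import ctrl; import cv2
w=1.05; p=own(0,-.08,.077-TIP*-1)
ctrl.movel(own(.055,-.09,.09),.2)
ctrl.gripper_to(.05,40)
ctrl.move_pose(own(0,-.08,.10),down(np.pi+w))
ctrl.movel(p,.08); o=ctrl.observe(); print(o["contact_force"].round(1))
ctrl.gripper_to(0); o=ctrl.observe(); print(o["opening"],o["grip_force"],o["contact_force"].round(1))
if o["opening"]>.004:
  for a in np.linspace(w,0,4)[1:]:
    ctrl.move_pose(p,down(np.pi+a)); o=ctrl.observe(); print(o["contact_force"].round(1),o["moment"].round(2),o["opening"])
  ctrl.gripper_to(.04); ctrl.movel(own(0,-.08,.19),.2) 
  i=ctrl.capture("wrist"); cv2.imwrite("pics/w4.png",cv2.convertScaleAbs(cv2.resize(i[110:250,205:305],None,fx=4,fy=4,interpolation=cv2.INTER_CUBIC),alpha=1.3))
print(ctrl.observe()["time"])
E
```

```text
[-0.1 -0.6  0.8]
0.006916142398603272 40.23886486887932 [-4.7  4.6  6.5]
[-4.8  1.9  6.6] [ 0.31  0.69 -0.04] 0.0071031137068909705
[-2.5  0.1  6.2] [-0.18  0.63 -0.08] 0.007285809328563314
[-3.8 -3.5  6.1] [-0.6   0.69 -0.02] 0.007138832916013315
26.7833
```

View pics/w4.png

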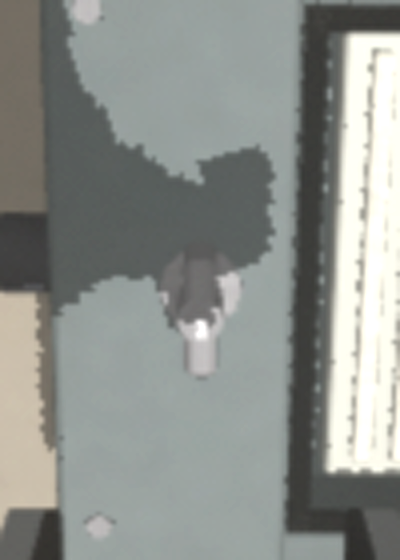

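The blade now runs vertically in the image, along own x, so it lines up with the slot. Now I'll check IK for the panel swing without moving.

```bash
cat >> h.py <<'E'
def pose(phi,tau,gap=0.,sgn=1,r=.13):
    """tips (closed) at distance r from hinge, gap off the outer face; tool leans tau to hinge side"""
    d=-np.cos(phi)*ey+np.sin(phi)*ez; n=np.sin(phi)*ey+np.cos(phi)*ez
    tz=-(np.sin(tau)*ey+np.cos(tau)*ez); ty=ex*-sgn; tx=np.cross(ty,tz)
    tip=own(0,.105,.0745)+r*d+n*(.0025+gap+.011*abs(np.sin(phi-tau)))
    return tip-TIP*tz, R.from_matrix(np.c_[tx,ty,tz]).as_rotvec()
E
python3 - <<'E'
from h import *; from station import ctrl
for sgn in(1,-1):
  for k in(.4,.75,1):
    print("sgn",sgn,"k",k)
    for phi,g in((1.2,.06),(1.2,.02),(.9,0),(.6,0),(.3,0),(0,0)):
        p,r=pose(phi,k*phi,g,sgn); q=ctrl.ik(p,r); print(phi,None if q is None else q.round(2))
print(ctrl.observe()["joint_pos"].round(2), ctrl.ik(own(0,-.08,.36),down(np.pi)),ctrl.ik(own(0,.2,.34),down(np.pi/2)),ctrl.ik(own(0,.2,.34),down(-np.pi/2)))
E
```

```text
sgn 1 k 0.4
1.2 [ 0.38  0.34  1.34 -0.38  1.76 -2.49]
1.2 [ 0.33  0.28  1.43 -0.39  1.71 -2.52]
0.9 [ 0.2   0.14  1.61 -0.32  1.57 -2.62]
0.6 None
0.3 None
0 None
sgn 1 k 0.75
1.2 [ 0.5   0.63  1.14 -0.65  2.01 -2.44]
1.2 [ 0.46  0.57  1.25 -0.66  1.94 -2.43]
0.9 [ 0.34  0.34  1.49 -0.54  1.73 -2.49]
0.6 [ 0.2   0.18  1.65 -0.39  1.54 -2.59]
0.3 None
0 None
sgn 1 k 1
1.2 [ 0.55  0.84  1.02 -0.86  2.17 -2.46]
1.2 [ 0.51  0.78  1.14 -0.85  2.1  -2.43]
0.9 [ 0.4   0.5   1.4  -0.68  1.85 -2.43]
0.6 [ 0.27  0.28  1.59 -0.5   1.61 -2.52]
0.3 None
0 None
sgn -1 k 0.4
1.2 [ 0.38  0.34  1.34 -0.38  1.76  0.65]
1.2 [ 0.33  0.28  1.43 -0.39  1.71  0.63]
0.9 [ 0.2   0.14  1.61 -0.32  1.57  0.52]
0.6 [ 0.09  0.06  1.73 -0.22  1.45  0.42]
0.3 [-0.02  0.02  1.82 -0.12  1.33  0.3 ]
0 [-0.12  0.02  1.9  -0.    1.23  0.17]
sgn -1 k 0.75
1.2 [ 0.5   0.63  1.14 -0.65  2.01  0.7 ]
1.2 [ 0.46  0.57  1.25 -0.66  1.94  0.71]
0.9 [ 0.34  0.34  1.49 -0.54  1.73  0.66]
0.6 [ 0.2   0.18  1.65 -0.39  1.54  0.55]
0.3 [ 0.05  0.07  1.79 -0.22  1.37  0.39]
0 [-0.12  0.02  1.9  -0.    1.23  0.17]
sgn -1 k 1
1.2 [ 0.55  0.84  1.02 -0.86  2.17  0.68]
1.2 [ 0.51  0.78  1.14 -0.85  2.1   0.71]
0.9 [ 0.4   0.5   1.4  -0.68  1.85  0.71]
0.6 [ 0.27  0.28  1.59 -0.5   1.61  0.62]
0.3 [ 0.09  0.1   1.76 -0.28  1.39  0.45]
0 [-0.12  0.02  1.9  -0.    1.23  0.17]
[-0.23 -0.14  1.8  -0.    1.49 -1.51] [-0.22695227 -0.15757133  1.50417579  0.          1.79498819 -1.50802394] [ 2.61670163e-01  1.43724850e-01  1.24034519e+00 -4.44089210e-16
  1.75752261e+00  5.51394819e-01] [ 2.61670163e-01  1.43724850e-01  1.24034519e+00 -4.44089210e-16
  1.75752261e+00 -2.59019783e+00]
```

```bash
python3 - <<'E'
from h import *; from station import ctrl
import sys
ob=ctrl.observe
ctrl.movel(own(0,-.08,.32),.3); ctrl.gripper_to(0)
ctrl.move_pose(own(0,.19,.34),down(np.pi/2))
ctrl.move_pose(*pose(1.2,.9,.05,-1)); ctrl.move_pose(*pose(1.2,.9,.012,-1)); f0=ob()["contact_force"]; print(ob()["time"],f0.round(1))
for phi in np.arange(1.1,.25,-.14):
    p,r=pose(phi,.75*phi,-.001,-1); ctrl.move_pose(p,r); o=ob(); f=o["contact_force"]-f0
    print(round(phi,2),f.round(1),round(o["time"],2))
    if np.linalg.norm(f)>30: sys.exit("stop")
E
```

```text
30.5833 [0.4 0.3 1. ]
1.1 [-0.1  3.5 -1.3] 30.83
0.96 [ 1.2  3.8 -0.2] 31.08
0.82 [1.5 2.8 0.8] 31.33
0.68 [1.3 2.4 2.2] 31.58
0.54 [1.5 3.7 3.9] 31.83
0.4 [-0.2  2.9  3.8] 32.08
0.26 [-1.2  2.7  5.9] 32.33
```

```bash
python3 - <<'E'
from h import *; from station import ctrl; import cv2
ob=ctrl.observe
for phi in (.2,.15,.1,.06,.03,.01,0):
    ctrl.move_pose(*pose(phi,.75*phi,0,-1)); o=ob(); f=o["contact_force"]; print(phi,f.round(1),round(o["time"],2))
    if np.linalg.norm(f)>25: break
else:
    g=0
    while ob()["contact_force"][2]<20 and g>-.008:
        g-=.0005; ctrl.movel(pose(0,0,g,-1)[0],.02)
    ctrl.hold(.3); o=ob(); print(g,o["contact_force"].round(1),o["tool_pos"],own(0,-.025,.077+TIP),o["time"])
i=ctrl.capture("side"); w=ctrl.capture("wrist"); 
k=np.zeros((400,800,3),np.uint8); k[:,:400]=cv2.resize(i[120:280,180:340],(400,400)); k[:300,400:]=cv2.resize(w,(400,300))
cv2.imwrite("pics/w5.png",cv2.convertScaleAbs(k,alpha=1.4))
E
```

```text
0.2 [-0.1  3.   6.5] 32.58
0.15 [1.5 3.6 6.1] 32.83
0.1 [-0.   2.7  7.3] 33.08
0.06 [0.9 3.3 7.3] 33.33
0.03 [0.8 2.1 7.7] 33.58
0.01 [-0.9  1.9  7.9] 33.83
0 [0.8 1.3 7.3] 34.08
-0.003 [-5.4  1.8 19. ] [ 0.51013959 -0.00831255  0.05577185] [ 0.50985779 -0.00885806  0.0563    ] 35.8833
```

View pics/w5.png

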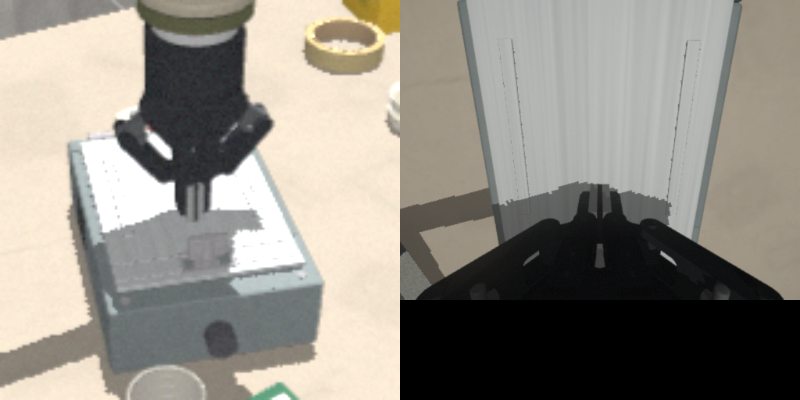

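The panel lies flat with the wing standing in its slot, at about (207,248) in the left crop. The tips are at 76.5 mm, matching the shut face at 77 mm, and pressing with 19 N.

```bash
python3 -c "
from station import ctrl
print(ctrl.hand_in())"
```

```text
the job is handed in; nothing more can be done
None
```

I turned the wing in line with the slot, swung the panel shut over it, and handed in at about 36 s with the gripper holding it flat at about 19 N; I never touched the beaker, slide box or timer.

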